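# Set the air valve and blow out the dust cup

## Robot

A 7-joint arm with a two-finger parallel gripper is mounted at the origin on the work surface. World frame = base frame: x ahead of the robot, y to its left, z up, the work surface at z = 0. Lengths are in m, angles in rad, forces in N, time in s.
With the tool pointing down it reaches from about 0.425 to 0.925 m from the base axis. Payload 6.8 kg.
Tool frame: the origin (TCP) lies at the very end of the fingers, on their centre line; the grasp point (between the pads) lies 19 mm behind it; z points along the fingers, y is the line along which they close (so a half turn about z gives the same grasp; the last joint's range is limited). The gripper opens to 85 mm and grips with 20 to 120 N. Pads are 22 mm wide; open, the fingers measure 114 mm over their backs; the gripper's body (76 mm by 85 mm) begins 54 mm behind the grasp point. The pads swing forward as they close: fully open they stand 13 mm farther back than shut.
Start: joints at [1.016, 0.477, 0.022, 1.555, -0.011, 1.109, -0.083], TCP at [0.292, -0.609, 0.231] pointing down, gripper open.
Joint ranges: [-2.96, 2.96], [-0.34, 2.1], [-1.41, 1.46], [0.24, 2.44], [-1.37, 4.51], [0.17, 1.92], [-2.96, 2.96]. Speed limits (rad/s): [2.39, 2.39, 3.14, 3.14, 3.14, 3.14, 3.14].

## Interface

Orientations are given as a rotation vector (axis times angle).
In Python, from bench import r gives the robot as it stands. The module is installed in compiled form; this text tells all that it offers.
- The arm moves only by the tool servo_tool, never from a script. Its argument "commands" is a list of rows, each a list of 7 numbers: the turn, a rotation vector about the world's x, y, z in degrees, then the shift along the world's x, y, z in mm, then the closure, from 0 (fully open) to 1 (shut). A call has 1 to 5 rows; each row is the pose to reach, as a shift and turn from the pose commanded when the call began; what a row does not reach only later rows make up. A row lasts 1/12 s, in which the tool goes at most 41.7 mm and 7.16 degrees, less where a joint would pass 70% of its speed; a pose out of reach is approached as far as the arm can. A call with a gripper value outside its range is refused whole. The fingers move at their own pace and stop on an object; "force" is the grip in N (left out, the last holds). Time passes only in rows, so rows that repeat a pose let the fingers close. It gives the time, the measured TCP pose, the force, the opening and the grip force at its end, in the units of the state.
- r.get_obs(): the state, without advancing time (a new reading comes with each control period).
- r.grab_frame(name): name is "side" or "top" or "wrist"; returns (picture, depth): 400x640x3 uint8, blue, green, red; 400x640 float32, m along the optical axis (not along the pixel's ray), 0 where there is no reading.
- r.camera_info(name): a dict with "vertical_fov" (degrees; the focal length in pixels is half the picture's height over the tangent of half this angle, whatever the lens; pixels are square), "cx", "cy" (the principal point, pixels), "cam_to_world" (4x4, takes a point from camera to world coordinates); the wrist camera has in their place "T_tool_cam" (4x4, takes a point from camera to tool coordinates, whose origin is the TCP and whose axes are the flange's). Camera axes: x right, y up, looking along -z (the intrinsics and any distortion apply to the point x, -y, -z); pixel columns grow to the right and rows downward; lengths in m; the calibration is good to about 2 mm. A picture is of the moment at which its call begins: read the wrist's pose just before it. camera_info takes no time and is no camera call.
- r.hand_in(): hands the job in; it is judged then, once.
The state is a dict: "clock": time; "joints": joint angles; "qvel": joint speeds; "tau": joint torques, N m; "tcp_pos": TCP position; "orientation": TCP orientation; "contact_force": force on the tool from outside, world axes, zero at the start; "moment": the same for the moment, N m; "grip_width": finger opening in m; "gripper_force": force on a finger pad.
Only numpy, scipy, OpenCV 4.12 (cv2) and the standard library are available. Lean on these libraries where they do the work, as an engineer would, in place of code of your own. Each camera call takes 0.05 s, during which the arm holds its last target. There are 200 camera calls.

## Task

Turn the lever of the air valve until it lies in line over the fixed pointer arm beneath it. With the air set so, take the dust cup and press it mouth down, centred on the blow-out station's sprung pad, until the pad is fully down for about half a second, then let the pad come up again and leave the cup standing on it, mouth down. Leave the valve at the pointer and don't disturb the other things on the bench.

Things in the scene. Friction and masses are not known exactly. Their poses are not given: they have to be found in the camera images.
- valve: Brass quarter-turn ball valve on a copper pipe, fixed to the bench: pipe 22 mm thick and 230 mm long along its y axis, centre line 35 mm above the bench, going down into the bench at both ends. Origin on the bench under the lever's axis. With the valve shut the lever points to this body's -x.
- valve_axis (a point): Point on the upright turning axis of the lever, at the middle height of the lever's grip, 100 mm above the bench.
- lever (a joint): Opening of the valve in rad: 0 shut (lever points to the valve's -x, square to the pipe), grows counter-clockwise seen from above to 1.57 fully open (lever along the pipe, to the valve's -y). Stiff: stays where it is left, takes about 3 N at the grip.
- lever_tip (a point): Outer end of the lever, 100 mm from the axis, at mid height of its black grip. The grip is a level bar 16 mm wide and 26 mm high (87 to 113 mm above the bench), from 34 to 100 mm from the axis; nothing but the pointer arm is below it, which ends 78 mm above the bench at most. The point's -x axis points outward along the lever.
- pointer_tip (a point): Top of the small upturned end of the flat aluminium pointer arm (10 mm wide, top 70 mm above the bench, upturned end 78 mm) that is clamped on the valve under the lever; this point is 123 mm from the lever's axis, so it shows beyond the lever's end. Its -x axis points outward from the axis. It does not move. The valve is set when the lever points the same way as this arm.
- station: Blow-out station fixed to the bench: a 140 mm square steel plate with a round grey housing 116 mm across and 34 mm high. Origin on the bench under its centre.
- pad_top (a point): Centre of the flat top face of the sprung round black pad, 90 mm across, 50 mm above the bench when up; a small brass nozzle 12 mm thick stands 8 mm up from its centre and goes inside the cup's mouth. Moves with the pad.
- pad (a joint): Downward travel of the pad in m: 0 up, 0.010 fully down (about 9 N, then a hard stop).
- cup: Grey plastic dust cup standing mouth down on the bench: 86 mm tall, 52 mm across, with a rim flange 64 mm across over the lowest 8 mm; inside 44 mm across; closed flat top; about 120 g. Origin at the centre of its mouth (the lower face), z axis up towards the closed end.
- sanding_block: Bystander: wooden sanding block with a cork sole, 110 x 60 x 34 mm. Origin under its centre.
- foot_blank: Bystander: turned wooden furniture foot, 60 mm across, 60 mm tall. Origin under its centre.
- wax_jar: Bystander: squat wax jar, 72 mm across, 55 mm tall. Origin under its centre.
Not all that is in view belongs to the job. What is meant by the station is not turquoise, and is the larger of those in its own colour. Leave any orange look-alike of the cup alone.

How it is judged:
By the outcome, as a careful person would: the job done as asked, in the order asked, and still so for the second after the job is handed in, with the robot touching nothing.
It also fails if it takes over 51 s, if anything falls off the work surface, if the arm or the gripper's body presses on something with over 40 N, if the wrist force passes 120 N, or if a joint passes its speed limit or range.

## Working session

There is one attempt and no reset: what is moved stays moved. The work goes in short steps, Python scripts to look and compute and a tool call to move; the robot and the scene stay as the last step left them, time stands still between calls to the robot, and variables do not carry over. Pictures are saved under pics/ and viewed, at most 10 in all, crops included, and the job is handed in when it is done.

Besides the shell and the picture viewer there is one more tool, called after "Call:" as name(argument=value, ...) on one line, values as JSON. servo_tool: Moves the arm, as the interface text tells. Its arguments: {"type":"object","properties":{"commands":{"type":"array"},"force":{"type":"number"}},"required":["commands"]}

```bash
mkdir -p pics; cat > h.py <<'E'
import numpy as np, cv2
from bench import r
from scipy.spatial.transform import Rotation as R
def T(name):
    c=r.camera_info(name)
    if name!='wrist': return c, np.array(c['cam_to_world'])
    o=r.get_obs(); M=np.eye(4); M[:3,:3]=R.from_rotvec(o['orientation']).as_matrix(); M[:3,3]=o['tcp_pos']
    return c, M@np.array(c['T_tool_cam'])
def snap(name,f):
    c,M=T(name); im,d=r.grab_frame(name); cv2.imwrite(f'pics/{f}.png',im); np.savez(f'pics/{f}.npz',im=im,d=d,M=M,fov=c['vertical_fov'],cx=c['cx'],cy=c['cy'])
    return im,d
def load(f): return np.load(f'pics/{f}.npz')
def pt(s,u,v,d=None,z=None):
    """world point of pixel u,v from depth d (median 3x3) or on plane z"""
    fl=200/np.tan(np.radians(s['fov'])/2)
    ray=np.array([(u-s['cx'])/fl,-(v-s['cy'])/fl,-1.]); M=s['M']
    if z is not None:
        w=M[:3,:3]@ray; return M[:3,3]+w*(z-M[2,3])/w[2]
    if d is None: 
        p=s['d'][int(v)-1:int(v)+2,int(u)-1:int(u)+2]; d=np.median(p[p>0]) if (p>0).any() else np.nan
    return M[:3,:3]@(ray*d)+M[:3,3]
E
python3 - <<'E'
from h import *
for n in('side','top'):
    snap(n,n+'0'); print({k:(np.round(v,3).tolist() if not isinstance(v,str) else v) for k,v in r.camera_info(n).items() if not isinstance(v,dict)})
print(r.camera_info('wrist')); print(r.get_obs())
E
```

```text
{'vertical_fov': 50.076, 'cx': 323.065, 'cy': 202.621, 'cam_to_world': [[-0.994, 0.068, -0.086, 0.483], [-0.109, -0.681, 0.724, 1.027], [-0.009, 0.729, 0.685, 0.964], [0.0, 0.0, 0.0, 1.0]]}
{'vertical_fov': 46.041, 'cx': 323.255, 'cy': 205.352, 'cam_to_world': [[0.012, 0.988, -0.151, 0.319], [-1.0, 0.013, 0.004, 0.115], [0.006, 0.151, 0.988, 1.757], [0.0, 0.0, 0.0, 1.0]]}
{'vertical_fov': 66.22898977266658, 'cx': 322.02306734410564, 'cy': 200.12357316125005, 'T_tool_cam': array([[-9.25972103e-05,  9.44918337e-01,  3.27306169e-01,
         8.61102376e-02],
       [ 9.99999382e-01, -2.75234870e-04,  1.07749765e-03,
         1.02546520e-04],
       [ 1.10823336e-03,  3.27306067e-01, -9.44917727e-01,
        -1.41536676e-01],
       [ 0.00000000e+00,  0.00000000e+00,  0.00000000e+00,
         1.00000000e+00]])}
{'clock': 0.1, 'joints': array([ 1.01589734,  0.47770934,  0.02235458,  1.55635917, -0.0115045 ,
        1.10932079, -0.08306163]), 'qvel': array([-7.95313835e-04, -7.13163258e-04, -3.28213828e-04, -1.12967044e-03,
       -4.57642266e-06, -1.06837506e-03,  9.29056486e-04]), 'tau': array([ 3.01744672e-03, -5.97762966e+01,  1.61294080e+00, -2.81959516e+01,
        1.27173439e-02,  4.97447400e-03, -2.68329188e-05]), 'tcp_pos': array([ 0.29140285, -0.608255  ,  0.23042583]), 'orientation': array([-3.06195227e+00, -6.95723574e-01,  7.66684885e-04]), 'contact_force': array([-0.16063321,  0.13665169, -0.99070638]), 'moment': array([ 0.02231535, -0.06182393, -0.04154781]), 'gripper_force': 0.0, 'grip_width': 0.08538483664240032}
```

View both.

View pics/top0.png

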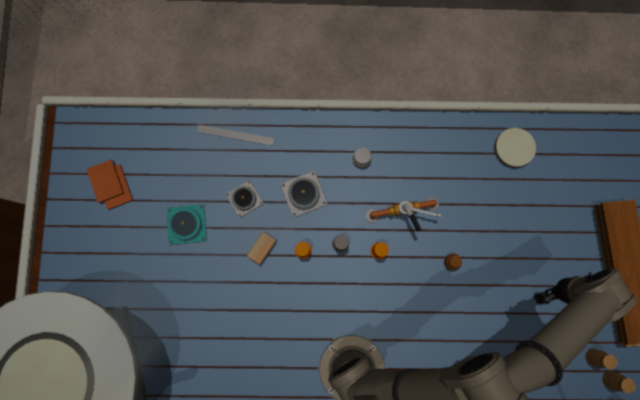

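View pics/side0.png

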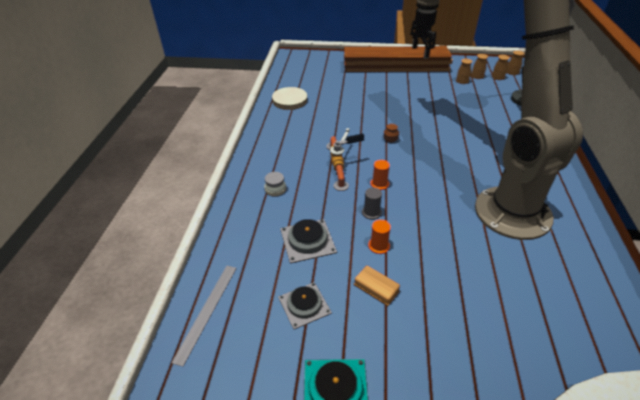

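Top view: stations at (304,193) large grey, (244,198) small grey, (185,224) turquoise. Cups are at (341,243) grey, with orange ones at (303,249) and (380,250). The valve is at (405,209), with the black lever towards (416,228) and the pointer towards (438,215). I choose the large grey station and the grey cup; a close wrist view will check this.

```bash
python3 - <<'E'
from h import *
s=load('top0')
for n,u,v in [('axis',405,209),('lever',416,228),('ptr',438,215),('cup',341,243),('station',304,193),('small',244,198),('orangeR',380,250),('orangeL',303,249),('tcp?',545,297)]:
    print(n,np.round(pt(s,u,v),3),np.round(pt(s,u,v,z=.08),3))
s=load('side0')
for n,u,v in [('cup',373,195),('station',308,229),('axis',338,146),('lever',358,138),('ptr',366,159),('ptr2',347,131)]: print(n,np.round(pt(s,u,v),3))
im=load('side0')['im']; a=cv2.resize(im[110:260,260:420],None,fx=4,fy=4,interpolation=cv2.INTER_CUBIC); 
im=load('top0')['im'];b=cv2.resize(im[170:270,340:460],None,fx=6,fy=6,interpolation=cv2.INTER_CUBIC)
cv2.imwrite('pics/c1.png',b)
E
```

```text
axis [ 0.565 -0.185  0.093] [ 0.566 -0.188  0.08 ]
lever [ 0.495 -0.22   0.108] [ 0.498 -0.226  0.08 ]
ptr [ 0.546 -0.306  0.079] [ 0.546 -0.306  0.08 ]
cup [0.441 0.043 0.088] [0.441 0.042 0.08 ]
station [0.625 0.178 0.054] [0.62  0.177 0.08 ]
small [0.606 0.4   0.038] [0.599 0.393 0.08 ]
orangeR [ 0.418 -0.096  0.086] [ 0.418 -0.096  0.08 ]
orangeL [0.418 0.177 0.086] [0.418 0.177 0.08 ]
tcp? [ 0.27  -0.548  0.349] [ 0.26  -0.675  0.08 ]
cup [0.446 0.053 0.088]
station [0.628 0.183 0.055]
axis [ 0.572 -0.18   0.094]
lever [ 0.506 -0.217  0.106]
ptr [ 0.472 -0.235  0.004]
ptr2 [ 0.549 -0.302  0.076]
```

View pics/c1.png

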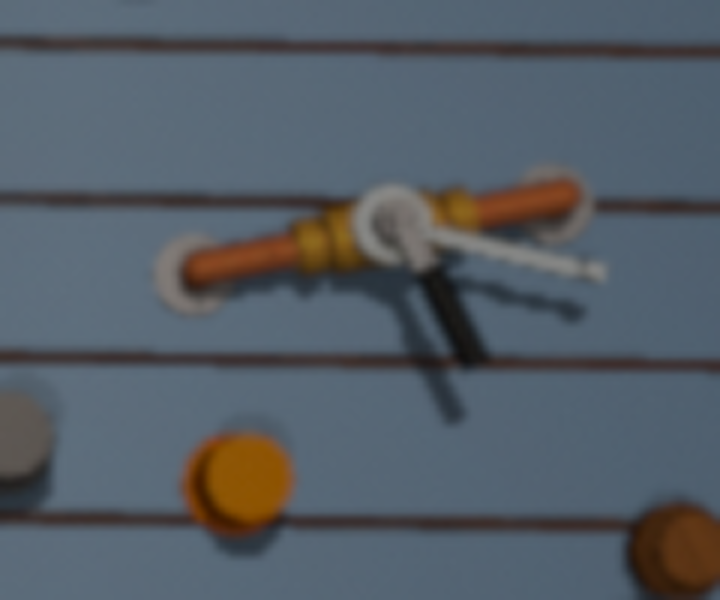

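The crop confirms it: axis hub at (395,225), black lever ending at (470,360), pointer tip at (600,270), grey cup at the left edge and orange look-alike at (245,480). Now I'll move for a close wrist view.

Call:
servo_tool(commands=[[0,0,0,17,32,6,0],[0,0,0,34,64,12,0],[0,0,0,51,96,18,0],[0,0,0,68,128,24,0],[0,0,0,85,160,30,0]])

```text
clock: 0.52
tcp_pos: [0.377, -0.4469, 0.2611]
orientation: [-3.063, -0.696, 0.001]
contact_force: [1.1, -1.2, 0.3]
grip_width: 0.0854
gripper_force: 0.0
```

Call:
servo_tool(commands=[[0,0,0,17,32,6,0],[0,0,0,34,64,12,0],[0,0,0,51,96,18,0],[0,0,0,68,128,24,0],[0,0,0,85,160,30,0]])

```text
clock: 0.93
tcp_pos: [0.4619, -0.287, 0.2914]
orientation: [-3.063, -0.696, 0.001]
contact_force: [0.5, 0.5, 0.0]
grip_width: 0.0852
gripper_force: 0.0
```

Call:
servo_tool(commands=[[0,0,0,13,24,0,0],[0,0,0,27,48,0,0],[0,0,0,39,68,0,0],[0,0,0,39,68,0,0],[0,0,0,39,68,0,0]])

```text
clock: 1.35
tcp_pos: [0.5011, -0.2192, 0.291]
orientation: [-3.062, -0.701, 0.001]
contact_force: [0.1, -0.3, -0.6]
grip_width: 0.0848
gripper_force: 0.0
```

```bash
python3 - <<'E'
from h import *
snap('wrist','w1'); o=r.get_obs(); print(o['clock'],o['tcp_pos'],o['orientation'],o['contact_force'])
E
```

```text
1.4 [ 0.50039435 -0.2207368   0.29094151] [-3.06317273e+00 -6.97112955e-01  1.43112540e-03] [-0.75670183 -0.39559641 -0.05036042]
```

View pics/w1.png

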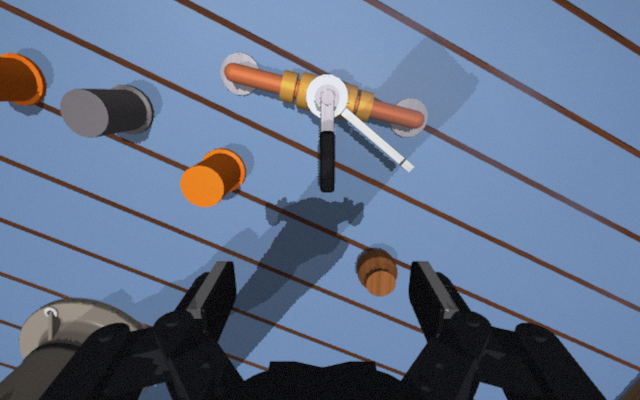

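The wrist view shows the lever hub at (327,97), the black lever ending at about (327,188), the pointer tip at (408,166), the grey cup at (85,112) and orange look-alikes at (205,185) and (15,80). Next: fit the lever and pointer from depth.

```bash
cat >> h.py <<'E'
def cloud(s):
    fl=200/np.tan(np.radians(s['fov'])/2); v,u=np.mgrid[:400,:640]
    d=s['d']; P=np.stack([(u-s['cx'])/fl*d,-(v-s['cy'])/fl*d,-d],-1)
    return P@s['M'][:3,:3].T+s['M'][:3,3]
def axisfit(q):
    c=q.mean(0); w=np.linalg.svd(q-c)[2][0]; t=(q-c)@w; return c,w,t.min(),t.max()
E
python3 - <<'E'
from h import *
s=load('w1'); P=cloud(s); im=s['im'].astype(int)
print('pix',[ (n,np.round(pt(s,*p),4)) for n,p in dict(hub=(327,97),lev=(327,170),ptr=(408,166),arm=(380,142),bench=(250,130),cup=(85,112)).items()])
reg=np.zeros((400,640),bool)
def sel(u0,u1,v0,v1,z0,z1):
    a=P[v0:v1,u0:u1].reshape(-1,3); return a[(a[:,2]>z0)&(a[:,2]<z1)]
a=sel(305,350,128,195,.108,.120); c,w,t0,t1=axisfit(a[:,:2]); print('lever',len(a),c,np.median(a[:,2]),np.degrees(np.arctan2(*w[::-1])),c+w*t0,c+w*t1)
a=sel(345,402,105,165,.062,.0745); c,w,t0,t1=axisfit(a[:,:2]); print('arm',len(a),c,np.median(a[:,2]),np.degrees(np.arctan2(*w[::-1])),c+w*t0,c+w*t1)
a=sel(300,350,72,122,.075,.13); print('hub z',np.percentile(a[:,2],[5,50,95]), a[:,:2].mean(0))
E
```

```text
pix [('hub', array([ 0.5779, -0.1872,  0.1029])), ('lev', array([ 0.5115, -0.2196,  0.1121])), ('ptr', array([ 0.5501, -0.3078,  0.0767])), ('arm', array([ 0.5599, -0.2662,  0.0683])), ('bench', array([ 0.4926, -0.1121,  0.0005])), ('cup', array([0.4492, 0.0432, 0.0856]))]
lever 858 [ 0.51923417 -0.21629523] 0.1116527372888459 -153.88003776851224 [ 0.54720863 -0.2025786 ] [ 0.48849881 -0.23136561]
arm 661 [ 0.56222741 -0.25495067] 0.0690127790590237 76.14492661134794 [ 0.55087576 -0.3009753 ] [ 0.57368066 -0.20851413]
hub z [0.09124354 0.09772335 0.1037256 ] [ 0.57400148 -0.1896759 ]
```

Call:
servo_tool(commands=[[0,0,0.5,13,1.5,-35,0.2],[0,0,0.5,13,1.5,-70,0.3],[0,0,0.5,13,1.5,-105,0.4],[0,0,0.5,13,1.5,-140,0.4],[0,0,0.5,13,1.5,-165,0.4]], force=40)

```text
clock: 1.82
tcp_pos: [0.5113, -0.2206, 0.1232]
orientation: [-3.06, -0.705, 0.005]
contact_force: [-0.0, -0.0, 0.1]
grip_width: 0.0517
gripper_force: 0.0
```

Call:
servo_tool(commands=[[0,0,0,0,0,-20,0.4],[0,0,0,0,0,-42,0.4],[0,0,0,0,0,-42,0.4],[0,0,0,0,0,-42,0.6],[0,0,0,0,0,-42,0.7]])

```text
clock: 2.23
tcp_pos: [0.5139, -0.2204, 0.0853]
orientation: [3.06, 0.707, 0.001]
contact_force: [0.2, 0.1, 0.2]
grip_width: 0.0277
gripper_force: 0.0
```

Call:
servo_tool(commands=[[0,0,0,0,0,0,0.8],[0,0,0,0,0,0,1],[0,0,0,0,0,0,1],[0,0,0,0,0,0,1],[0,0,0,0,0,0,1]])

```text
clock: 2.65
tcp_pos: [0.5141, -0.2196, 0.0859]
orientation: [3.059, 0.71, 0.002]
contact_force: [-2.9, 0.4, 6.5]
grip_width: 0.0155
gripper_force: 40.2
```

Call:
servo_tool(commands=[[0,0,5,3,-5.5,0,1],[0,0,10,6.5,-10.7,0,1],[0,0,15,10.4,-15.7,0,1],[0,0,20,14.7,-20.2,0,1],[0,0,25,19.5,-24.4,0,1]])

```text
clock: 3.07
tcp_pos: [0.5334, -0.2433, 0.0859]
orientation: [2.831, 1.362, 0.001]
contact_force: [-4.3, 3.5, 8.2]
grip_width: 0.0153
gripper_force: 40.2
```

Call:
servo_tool(commands=[[0,0,5,5,-3.7,0,1],[0,0,10,10.4,-7,0,1],[0,0,15,16,-9.8,0,1],[0,0,20,21.9,-12.1,0,1],[0,0,25,27.9,-13.9,0,1]])

```text
clock: 3.48
tcp_pos: [0.5609, -0.2565, 0.0859]
orientation: [-2.468, -1.942, 0.001]
contact_force: [-5.6, 5.4, 8.2]
grip_width: 0.0154
gripper_force: 40.6
```

Call:
servo_tool(commands=[[0,0,0,0,0,0,1],[0,0,0,0,0,0,1],[0,0,0,0,0,0,1]])

```text
clock: 3.73
tcp_pos: [0.5611, -0.2566, 0.086]
orientation: [-2.472, -1.939, -0.0]
contact_force: [-4.7, 3.6, 9.0]
grip_width: 0.0154
gripper_force: 41.9
```

Call:
servo_tool(commands=[[0,0,0,0,0,0,0.6],[0,0,0,0,0,0,0.6],[0,0,0,0,0,0,0.6],[0,0,0,0,0,20,0.6],[0,0,0,0,0,50,0.5]])

```text
clock: 4.15
tcp_pos: [0.5589, -0.2572, 0.132]
orientation: [-2.47, -1.933, 0.005]
contact_force: [0.5, -0.4, -0.4]
grip_width: 0.0427
gripper_force: 0.0
```

Call:
servo_tool(commands=[[0,0,0,0,0,35,0],[0,0,0,0,0,70,0],[0,0,0,0,0,105,0],[0,0,0,0,0,150,0],[0,0,0,0,0,150,0]])

```text
clock: 4.57
tcp_pos: [0.5648, -0.2587, 0.2931]
orientation: [2.466, 1.928, 0.01]
contact_force: [1.4, -0.1, 1.2]
grip_width: 0.0858
gripper_force: 0.0
```

```bash
python3 - <<'E'
from h import *
snap('wrist','w2'); s=load('w2'); o=r.get_obs(); print(o['clock'],o['tcp_pos'],o['orientation'])
P=cloud(s).reshape(-1,3); A=np.array([.5785,-.1875])
rr=np.linalg.norm(P[:,:2]-A,axis=1); y=P[:,1]<-.2
for n,z0,z1,r0,r1 in [('lever',.108,.12,.036,.11),('tip',.07,.085,.112,.135)]:
    a=P[y&(P[:,2]>z0)&(P[:,2]<z1)&(rr>r0)&(rr<r1)]; 
    if len(a)<3: print(n,len(a)); continue
    c,w,t0,t1=axisfit(a[:,:2]); print(n,len(a),c,np.degrees(np.arctan2(*w[::-1])),c+w*t0,c+w*t1,'bearing',np.degrees(np.arctan2(*(c-A)[::-1])))
E
```

```text
4.6167 [ 0.56388992 -0.258504    0.29030605] [2.46742016 1.92981931 0.00792818]
lever 820 [ 0.56368418 -0.25222428] -102.87096366379596 [ 0.57052765 -0.2222744 ] [ 0.55626784 -0.28468127] bearing -102.89325563754477
tip 95 [ 0.55108935 -0.30668235] -104.79861349026537 [ 0.55273403 -0.30045688] [ 0.54907968 -0.31428942] bearing -102.95217357579139
```

View pics/w2.png

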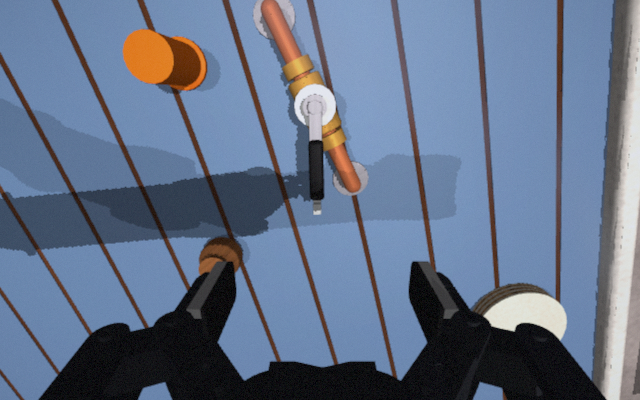

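The wrist view shows the lever (316,140–200) lying over the pointer, whose tip shows at (317,208). The bearings agree to 0.1°. Now to the cup and station.

Call:
servo_tool(commands=[[0,0,-7,-6,33,1,0],[0,0,-14,-12,66,2,0],[0,0,-21,-18,99,3,0],[0,0,-28,-24,132,4,0],[0,0,-35,-30,165,5,0]])

```text
clock: 5.03
tcp_pos: [0.5301, -0.0914, 0.2883]
orientation: [-2.945, -1.093, 0.002]
contact_force: [0.9, -0.6, -0.4]
grip_width: 0.0852
gripper_force: 0.0
```

Call:
servo_tool(commands=[[0,0,-7,-6,33,1,0],[0,0,-14,-12,66,2,0],[0,0,-21,-18,99,3,0],[0,0,-28,-24,132,4,0],[0,0,-35,-30,165,5,0]])

```text
clock: 5.45
tcp_pos: [0.5005, 0.072, 0.2934]
orientation: [3.137, 0.167, -0.001]
contact_force: [-0.0, 0.7, 0.4]
grip_width: 0.0854
gripper_force: 0.0
```

Call:
servo_tool(commands=[[0,0,-6,-4,28,0,0],[0,0,-6,-4,28,0,0],[0,0,-6,-4,28,0,0],[0,0,-6,-4,28,0,0]])

```text
clock: 5.78
tcp_pos: [0.4973, 0.0977, 0.2934]
orientation: [3.141, 0.014, -0.002]
contact_force: [-0.3, -0.0, 0.1]
grip_width: 0.0852
gripper_force: 0.0
```

```bash
python3 - <<'E'
from h import *
snap('wrist','w3'); o=r.get_obs(); print(o['clock'],o['tcp_pos'],o['orientation'],o['joints'])
E
```

```text
5.8333 [0.49751458 0.0971485  0.29357312] [ 3.14071980e+00  1.13932298e-02 -1.41978201e-03] [ 0.09357111  0.17459029 -0.46149679  1.84703004  0.08574055  1.14046844
 -1.96131738]
```

View pics/w3.png

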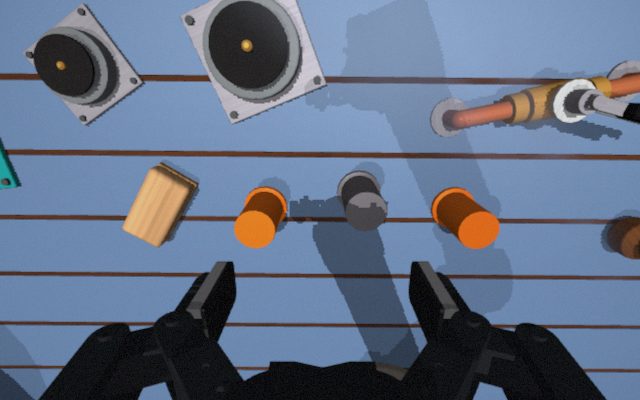

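View shows the grey cup's top at (365,210), with orange look-alikes at (255,228) and (470,228). The large grey station's nozzle is at (247,45); the small one is at (60,65).

```bash
cat >> h.py <<'E'
def circ(q):
    # min enclosing circle after trimming lonely points (mm)
    (x,y),rad=cv2.minEnclosingCircle((q*1000).astype(np.float32)); return round(x,1),round(y,1),round(rad,1)
E
python3 - <<'E'
from h import *
s=load('w3'); P=cloud(s)
def go(n,u0,u1,v0,v1,z0,z1):
    Q=P[v0:v1,u0:u1]; m=((Q[...,2]>z0)&(Q[...,2]<z1)).astype(np.uint8); m=cv2.morphologyEx(m,cv2.MORPH_OPEN,np.ones((3,3)))
    a=Q[m>0]; print(n,len(a),'mean',np.round(a.mean(0),4),'zmed',np.median(a[:,2]),circ(a[:,:2]))
go('cuptop',335,395,165,235,.08,.092)
go('flange',335,395,165,235,.003,.014)
go('pad',190,305,0,105,.045,.054)
go('housing',190,305,0,105,.03,.039)
go('noz',237,257,35,55,.054,.065)
t=load('top0'); P=cloud(t); 
go('T cup',330,352,232,254,.08,.095)
go('T pad',285,325,173,213,.045,.06)
d=load('side0'); P=cloud(d)
go('S cup',360,386,180,215,.081,.096); go('S pad',285,330,210,255,.045,.06)
E
```

```text
cuptop 1327 mean [0.448  0.0444 0.0849] zmed 0.08497017191846923 (446.7, 43.9, 26.4)
flange 337 mean [0.4635 0.0504 0.0068] zmed 0.006513416041114883 (448.1, 44.6, 31.5)
pad 5326 mean [0.6344 0.1834 0.0491] zmed 0.049102852539662095 (633.1, 183.7, 45.0)
housing 2439 mean [0.6267 0.1751 0.033 ] zmed 0.03300813366367261 (633.1, 183.5, 57.7)
noz 79 mean [0.6331 0.1832 0.056 ] zmed 0.05589622419358692 (633.2, 183.4, 5.4)
T cup 135 mean [0.4419 0.0399 0.0876] zmed 0.08773327638284534 (443.9, 42.3, 25.5)
T pad 335 mean [0.629  0.1802 0.0515] zmed 0.0512504390741606 (631.3, 181.4, 44.6)
S cup 160 mean [0.4448 0.0468 0.0885] zmed 0.08871673771115035 (446.3, 42.8, 28.9)
S pad 564 mean [0.6299 0.1855 0.0527] zmed 0.05281119479596419 (630.0, 183.1, 46.2)
```

Call:
servo_tool(commands=[[0,0,0,-20,-21,-25,0],[0,0,0,-40,-42,-50,0],[0,0,0,-50,-53,-80,0],[0,0,0,-50,-53,-115,0],[0,0,0,-50,-53,-150,0]])

```text
clock: 6.25
tcp_pos: [0.4473, 0.0428, 0.1433]
orientation: [3.141, 0.006, 0.003]
contact_force: [0.4, -0.5, -0.3]
grip_width: 0.085
gripper_force: 0.0
```

Call:
servo_tool(commands=[[0,0,0,0,0,0,0],[0,0,0,0,0,-25,0],[0,0,0,0,0,-50,0],[0,0,0,0,0,-75,0],[0,0,0,0,0,-100,0]])

```text
clock: 6.67
tcp_pos: [0.4491, 0.0448, 0.0447]
orientation: [3.141, 0.01, 0.004]
contact_force: [1.0, 0.1, 1.0]
grip_width: 0.0853
gripper_force: 0.0
```

Call:
servo_tool(commands=[[0,0,0,0,0,-3,0],[0,0,0,0,0,-3,0.2],[0,0,0,0,0,-3,0.3],[0,0,0,0,0,-3,0.4],[0,0,0,0,0,-3,0.5]], force=35)

```text
clock: 7.08
tcp_pos: [0.449, 0.0455, 0.043]
orientation: [3.141, 0.012, 0.005]
contact_force: [-0.1, -1.1, 6.2]
grip_width: 0.0502
gripper_force: 35.6
```

Call:
servo_tool(commands=[[0,0,0,0,0,0,1],[0,0,0,0,0,0,1],[0,0,0,0,0,0,1],[0,0,0,0,0,15,1],[0,0,0,0,0,40,1]], force=55)

```text
clock: 7.5
tcp_pos: [0.446, 0.0455, 0.081]
orientation: [3.141, 0.013, -0.005]
contact_force: [0.3, -0.1, -1.1]
grip_width: 0.0502
gripper_force: 57.3
```

Call:
servo_tool(commands=[[0,0,0,0,0,25,1],[0,0,0,0,0,50,1],[0,0,0,0,0,75,1],[0,0,0,0,0,95,1],[0,0,0,0,0,95,1]])

```text
clock: 7.92
tcp_pos: [0.45, 0.0463, 0.1809]
orientation: [-3.141, -0.013, -0.013]
contact_force: [0.4, 0.1, -1.5]
grip_width: 0.0505
gripper_force: 57.5
```

```bash
python3 - <<'E'
from h import *
snap('wrist','w4');snap('side','side4'); o=r.get_obs(); print(o['clock'],o['tcp_pos'],o['orientation'],o['contact_force'],o['gripper_force'],o['grip_width'])
a=load('w4')['im'];b=cv2.resize(load('side4')['im'][120:270,260:450],None,fx=4,fy=4)[:400,:]
cv2.imwrite('pics/m4.png',cv2.resize(np.hstack([a[:,120:520],b]),None,fx=.68,fy=.68))
s=load('w4');P=cloud(s); d=P-o['tcp_pos']
Q=(abs(d[...,0])<.045)&(abs(d[...,1])<.025)&(d[...,2]>.02)&(d[...,2]<.06); a=P[Q]
print(len(a), a.mean(0) if len(a) else '', np.percentile(a[:,2],[5,50,95]))
E
```

```text
8.0167 [0.44781588 0.0456511  0.17718341] [3.14135303 0.01222893 0.00399221] [-1.05347902  0.23309321 -1.24052097] 57.51762283500284 0.050320362145598665
13253 [0.45546012 0.04578544 0.22000589] [0.20347005 0.22269511 0.22375016]
```

View pics/m4.png

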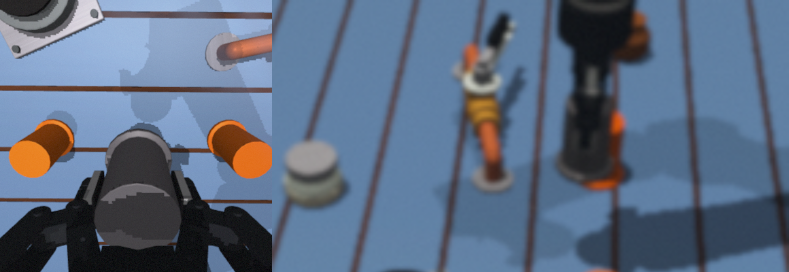

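The grey cup is held upright between the fingers (top at (137,210) in the left half), and the orange ones are untouched. Now to measure the cup's place in the hand.

```bash
python3 - <<'E'
from h import *
s=load('w4');P=cloud(s); tcp=np.array([.4478,.0457,.1772])
def go(n,z0,z1,R=.05):
    m=((abs(P[...,2]-(z0+z1)/2)<(z1-z0)/2)&(np.linalg.norm(P[...,:2]-tcp[:2],axis=2)<R)).astype(np.uint8); m=cv2.morphologyEx(m,cv2.MORPH_OPEN,np.ones((3,3)));a=P[m>0]
    print(n,len(a),np.round(a.mean(0),4),circ(a[:,:2]),np.round(np.percentile(a[:,0],[1,99])*1000,1),np.round(np.percentile(a[:,1],[1,99])*1000,1))
go('top',.219,.23,.04); go('flange',.138,.150)
m=(abs(P[...,2]-.18)<.025)&(np.linalg.norm(P[...,:2]-tcp[:2],axis=2)<.035); a=P[m]; 
from scipy.optimize import least_squares
print('wall',len(a),least_squares(lambda p:np.hypot(a[:,0]-p[0],a[:,1]-p[1])-.026,[.4478,.0457],loss='soft_l1',f_scale=.001).x)
E
```

```text
top 11528 [0.4525 0.0466 0.2229] (461.1, 45.7, 37.1) [429.  473.1] [14.  77.9]
flange 1738 [0.4677 0.046  0.1444] (448.7, 46.2, 31.8) [444.4 479.7] [15.6 76.7]
wall 4219 [0.44778121 0.04645403]
```

Call:
servo_tool(commands=[[0,0,0,20,15,0,1],[0,0,0,45,33,0,1],[0,0,0,70,52,0,1],[0,0,0,95,70,0,1],[0,0,0,120,89,0,1]])

```text
clock: 8.43
tcp_pos: [0.5675, 0.135, 0.1744]
orientation: [3.141, 0.012, -0.004]
contact_force: [0.5, -0.0, -1.2]
grip_width: 0.05
gripper_force: 57.5
```

Call:
servo_tool(commands=[[0,0,0,25,19,0,1],[0,0,0,50,37,0,1],[0,0,0,65,48.5,0,1],[0,0,0,65,48.5,-20,1],[0,0,0,65,48.5,-40,1]])

```text
clock: 8.85
tcp_pos: [0.6329, 0.1849, 0.1346]
orientation: [-3.141, -0.015, -0.0]
contact_force: [0.0, -0.4, -1.8]
grip_width: 0.0502
gripper_force: 57.6
```

Call:
servo_tool(commands=[[0,0,0,0,0,-10,1],[0,0,0,0,0,-20,1],[0,0,0,0,0,-20,1],[0,0,0,0,0,-20,1]])

```text
clock: 9.18
tcp_pos: [0.632, 0.183, 0.1157]
orientation: [3.141, 0.013, -0.002]
contact_force: [0.6, 0.0, -1.0]
grip_width: 0.0501
gripper_force: 57.5
```

```bash
python3 - <<'E'
from h import *
from scipy.optimize import least_squares
snap('wrist','w5'); s=load('w5'); P=cloud(s); o=r.get_obs(); t=o['tcp_pos']; print(o['clock'],t,o['orientation'],o['contact_force'])
def fit(z0,z1,rmin,rmax,rad,c):
    q=np.linalg.norm(P[...,:2]-c,axis=2); a=P[(P[...,2]>z0)&(P[...,2]<z1)&(q>rmin)&(q<rmax)]
    f=least_squares(lambda p:np.hypot(a[:,0]-p[0],a[:,1]-p[1])-rad,c,loss='soft_l1',f_scale=.001); print(len(a),f.x)
fit(t[2]-.02,t[2]+.03,0,.035,.026,t[:2])        # cup wall
m=(abs(P[...,2]-.049)<.004)&(np.linalg.norm(P[...,:2]-[.633,.1836],axis=2)<.05); a=P[m]; print('pad',len(a),circ(a[:,:2]),np.median(a[:,2]))
m=(abs(P[...,2]-.033)<.003)&(np.linalg.norm(P[...,:2]-[.633,.1836],axis=2)<.062); a=P[m]; print('hous',len(a),circ(a[:,:2]))
b=P[(np.linalg.norm(P[...,:2]-t[:2],axis=2)<.034)&(P[...,2]<t[2]-.025)&(P[...,2]>.055)]; print('flange z',np.percentile(b[:,2],[1,5,95]),circ(b[:,:2]))
k=P[(np.linalg.norm(P[...,:2]-t[:2],axis=2)<.02)&(abs(P[...,2]-t[2]-.046)<.006)]; print('top',np.median(k[:,2]))
E
```

```text
9.2333 [0.63262598 0.18324948 0.11668707] [-3.14140650e+00 -1.24431334e-02 -6.96644346e-04] [ 0.006885    0.62238763 -1.07705895]
5171 [0.62989162 0.18324239]
pad 4814 (633.8, 183.9, 45.0) 0.048995465456466686
hous 4566 (633.6, 183.8, 57.8)
flange z [0.07356833 0.07581287 0.08911378] (630.1, 182.7, 31.8)
top 0.15772883645762498
```

```bash
cat > rel.py <<'E'
from h import *
from scipy.optimize import least_squares
c0=np.array([.6325,.1836])
for i in range(3):
    snap('wrist',f'x'); s=load('x'); P=cloud(s); q=np.linalg.norm(P[...,:2]-c0,axis=2); z=P[...,2]
    top=P[(q<.022)&(z>.10)]; zt=np.median(top[:,2][top[:,2]>top[:,2].max()-.012])
    a=P[(z>zt-.065)&(z<zt-.02)&(q<.036)]
    f=least_squares(lambda p:np.hypot(a[:,0]-p[0],a[:,1]-p[1])-.026,c0,loss='soft_l1',f_scale=.001).x
    b=P[(z>zt-.086)&(z<zt-.076)&(q<.036)&(z>.054)]
    p=P[(abs(z-.049)<.004)&(q<.05)];h=P[(abs(z-.033)<.003)&(q<.062)]
    print('wall',np.round(f*1e3,1),'flange',circ(b[:,:2]) if len(b) else '','top',round(zt*1e3,1),'pad',circ(p[:,:2]),round(np.median(p[:,2])*1e3,1),'hous',circ(h[:,:2]))
for n in('side','top'):
    snap(n,'x'+n); s=load('x'+n); P=cloud(s); q=np.linalg.norm(P[...,:2]-c0,axis=2); z=P[...,2]
    h=P[(z<.041)&(z>.028)&(q<.062)]; p=P[(abs(z-.052)<.005)&(q<.05)]
    a=P[(z>.088)&(z<.155)&(q<.034)]
    f=least_squares(lambda p:np.hypot(a[:,0]-p[0],a[:,1]-p[1])-.026,c0,loss='soft_l1',f_scale=.001).x if len(a)>5 else ''
    print(n,len(a),f,'hous',circ(h[:,:2]) if len(h) else '','pad',circ(p[:,:2]) if len(p) else '')
o=r.get_obs(); print(o['clock'],o['tcp_pos'],o['contact_force'])
E
python3 rel.py
```

```text
wall [630.5 183.7] flange (643.9, 183.1, 30.2) top 197.0 pad (633.6, 183.9, 44.9) 49.0 hous (633.7, 183.8, 57.7)
wall [630.8 183.8] flange (640.3, 183.9, 25.3) top 197.3 pad (633.9, 183.8, 44.8) 49.0 hous (634.0, 183.9, 57.7)
wall [631.  183.8] flange (640.9, 183.9, 25.3) top 197.5 pad (633.6, 183.8, 45.0) 49.0 hous (633.9, 183.9, 57.6)
side 229 [0.62849345 0.18177376] hous (630.4, 183.4, 59.2) pad (630.7, 183.9, 44.7)
top 10 [0.62905222 0.18221713] hous (610.9, 199.1, 50.0) pad (612.1, 196.6, 36.1)
9.4833 [0.63292936 0.18330975 0.11722188] [-0.12260168  0.33520122 -0.60045946]
```

Call:
servo_tool(commands=[[0,0,0,3,0.5,-5,1],[0,0,0,3,0.5,-10,1],[0,0,0,3,0.5,-14,1],[0,0,0,3,0.5,-17,1],[0,0,0,3,0.5,-17,1]])

```text
clock: 9.9
tcp_pos: [0.6347, 0.1835, 0.098]
orientation: [3.141, 0.013, -0.003]
contact_force: [0.4, -0.5, -0.7]
grip_width: 0.0504
gripper_force: 57.5
```

Call:
servo_tool(commands=[[0,0,0,0,0,-2,1],[0,0,0,0,0,-3,1],[0,0,0,0,0,-4,1],[0,0,0,0,0,-4,1]])

```text
clock: 10.23
tcp_pos: [0.6354, 0.1837, 0.0951]
orientation: [3.141, 0.013, -0.0]
contact_force: [-0.3, 1.0, -1.0]
grip_width: 0.0498
gripper_force: 57.5
```

```bash
python3 rel.py
```

```text
wall [633.2 184. ] flange (645.2, 184.3, 25.1) top 174.6 pad (633.9, 183.8, 44.9) 49.0 hous (634.0, 183.9, 57.6)
wall [633.2 184. ] flange (644.1, 184.3, 25.2) top 174.6 pad (634.0, 183.8, 44.7) 49.0 hous (634.1, 183.7, 57.5)
wall [633.3 184. ] flange (644.8, 184.4, 25.2) top 174.6 pad (634.0, 184.0, 44.8) 49.0 hous (634.0, 183.8, 57.7)
side 200 [0.63365088 0.18490675] hous (630.5, 185.7, 59.1) pad (630.0, 184.8, 45.3)
top 8 [0.63219659 0.18376985] hous (612.0, 197.6, 49.5) pad (612.2, 196.6, 35.2)
10.4833 [0.63552846 0.18380072 0.09540754] [ 0.03871005 -1.55569362 -1.50845538]
```

Call:
servo_tool(commands=[[0,0,0,0,0,-1,1],[0,0,0,0,0,-2,1],[0,0,0,0,0,-3,1],[0,0,0,0,0,-4,1],[0,0,0,0,0,-5,1]])

```text
clock: 10.9
tcp_pos: [0.6357, 0.1838, 0.0907]
orientation: [-3.142, -0.012, -0.001]
contact_force: [-1.5, -0.7, 3.7]
grip_width: 0.0503
gripper_force: 57.9
```

Call:
servo_tool(commands=[[0,0,0,0,0,-1,1],[0,0,0,0,0,-2,1],[0,0,0,0,0,-3,1],[0,0,0,0,0,-4,1],[0,0,0,0,0,-5,1]])

```text
clock: 11.32
tcp_pos: [0.6356, 0.1838, 0.0856]
orientation: [3.142, 0.013, 0.001]
contact_force: [-1.1, -1.1, 6.1]
grip_width: 0.0501
gripper_force: 58.1
```

Call:
servo_tool(commands=[[0,0,0,0,0,-1,1],[0,0,0,0,0,-2,1],[0,0,0,0,0,-3,1],[0,0,0,0,0,-3,1]])

```text
clock: 11.65
tcp_pos: [0.6357, 0.1838, 0.0831]
orientation: [3.141, 0.012, 0.001]
contact_force: [-3.8, -1.8, 9.3]
grip_width: 0.0503
gripper_force: 58.2
```

Call:
servo_tool(commands=[[0,0,0,0,0,-1,1],[0,0,0,0,0,-2,1],[0,0,0,0,0,-2,1]])

```text
clock: 11.9
tcp_pos: [0.6359, 0.1838, 0.083]
orientation: [3.141, 0.012, 0.002]
contact_force: [-7.6, -4.6, 21.4]
grip_width: 0.0503
gripper_force: 59.1
```

Call:
servo_tool(commands=[[0,0,0,0,0,0,1],[0,0,0,0,0,0,1],[0,0,0,0,0,0,1],[0,0,0,0,0,0,1],[0,0,0,0,0,2,1]])

```text
clock: 12.32
tcp_pos: [0.6357, 0.1837, 0.0838]
orientation: [3.141, 0.012, 0.002]
contact_force: [-3.0, -1.6, 5.8]
grip_width: 0.05
gripper_force: 57.9
```

Call:
servo_tool(commands=[[0,0,0,0,0,3,1],[0,0,0,0,0,6,1],[0,0,0,0,0,9,1],[0,0,0,0,0,9.5,1],[0,0,0,0,0,9.5,1]])

```text
clock: 12.73
tcp_pos: [0.6356, 0.1838, 0.0919]
orientation: [-3.141, -0.013, -0.001]
contact_force: [-0.5, -0.2, 3.9]
grip_width: 0.0502
gripper_force: 57.6
```

```bash
python3 rel.py
```

```text
wall [633.4 184. ] flange (644.8, 184.3, 25.3) top 171.3 pad (633.9, 183.9, 44.9) 47.7 hous (633.8, 183.8, 57.7)
wall [633.4 184. ] flange (645.3, 184.3, 25.2) top 171.1 pad (633.8, 184.0, 44.9) 47.6 hous (634.3, 183.7, 57.6)
wall [633.4 184. ] flange (643.3, 183.7, 24.7) top 170.9 pad (633.9, 183.9, 45.0) 47.5 hous (634.2, 183.7, 57.6)
side 187 [0.6348592  0.18638886] hous (629.3, 183.6, 60.0) pad (631.5, 183.3, 46.0)
top 8 [0.63268285 0.18505531] hous (607.6, 199.0, 48.6) pad (611.7, 196.5, 35.4)
12.9833 [0.63558107 0.18377256 0.09162294] [-0.21106006 -0.782116    3.69348952]
```

Call:
servo_tool(commands=[[0,0,0,0,0,1,1],[0,0,0,0,0,1.5,1],[0,0,0,0,0,1.5,1],[0,0,0,0,0,1.5,1]], force=25)

```text
clock: 13.32
tcp_pos: [0.6355, 0.1838, 0.0932]
orientation: [-3.141, -0.013, -0.0]
contact_force: [-0.4, -0.3, 3.0]
grip_width: 0.0501
gripper_force: 57.4
```

Call:
servo_tool(commands=[[0,0,0,0,0,0,0.4],[0,0,0,0,0,0,0.3],[0,0,0,0,0,0,0.2],[0,0,0,0,0,0,0.1],[0,0,0,0,0,0,0]])

```text
clock: 13.73
tcp_pos: [0.6352, 0.1837, 0.093]
orientation: [3.141, 0.013, -0.001]
contact_force: [-0.8, 0.5, 0.1]
grip_width: 0.0851
gripper_force: 0.0
```

Call:
servo_tool(commands=[[0,0,0,0,0,0,0],[0,0,0,0,0,15,0],[0,0,0,0,0,40,0],[0,0,0,0,0,70,0],[0,0,0,0,0,105,0]])

```text
clock: 14.15
tcp_pos: [0.6343, 0.1833, 0.1978]
orientation: [3.141, 0.013, -0.005]
contact_force: [0.2, -0.1, 0.4]
grip_width: 0.0858
gripper_force: 0.0
```

Call:
servo_tool(commands=[[0,0,0,-15,0,35,0],[0,0,0,-35,0,60,0],[0,0,0,-50,0,80,0],[0,0,0,-50,0,80,0],[0,0,0,-50,0,80,0]])

```text
clock: 14.57
tcp_pos: [0.5856, 0.1842, 0.2798]
orientation: [-3.141, -0.014, -0.005]
contact_force: [-0.6, 0.2, -0.4]
grip_width: 0.0852
gripper_force: 0.0
```

```bash
python3 rel.py; python3 - <<'E'
from h import *
a=load('x')['im'];b=cv2.resize(load('xside')['im'][100:260,260:420],(400,400))
cv2.imwrite('pics/m5.png',cv2.resize(np.hstack([a,b]),None,fx=.75,fy=.75))
E
```

```text
wall [632.8 183.3] flange (633.3, 183.5, 31.6) top 135.1 pad (633.3, 183.7, 45.0) 49.1 hous (633.3, 183.9, 57.8)
wall [632.7 183.4] flange (635.8, 183.7, 31.4) top 135.1 pad (633.4, 183.9, 44.9) 49.1 hous (633.3, 183.8, 57.8)
wall [632.7 183.4] flange (634.8, 183.2, 31.3) top 135.1 pad (633.2, 183.8, 44.9) 49.1 hous (633.2, 183.7, 57.9)
side 414 [0.63050567 0.18125757] hous (630.4, 184.5, 58.4) pad (630.3, 184.5, 45.1)
top 0  hous (600.1, 223.2, 25.5) pad 
14.8167 [0.5853788  0.18322236 0.27660477] [ 0.1445371  -0.13639744  0.47081721]
```

View pics/m5.png

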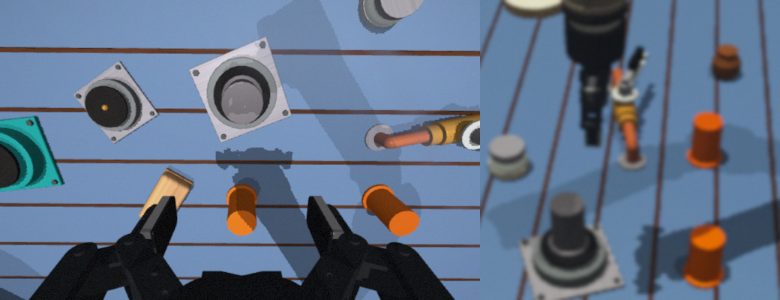

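The picture shows the cup upright on the large grey station at (240,95), with the pad back up and the cup centred within 1 mm. The valve and the orange cups are unmoved since they were last seen, so I'm handing in.

```bash
python3 -c "
from bench import r; print(r.hand_in())"
```

```text
the job is handed in; nothing more can be done
None
```

The job is handed in at about 15 s: the lever lies over the pointer to within about 0.1°, the pad was held fully down for about 0.6 s, and the cup stands mouth down on it, centred within about 1 mm.

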